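# Photograph the specimen mounts

## Task

Photograph all the specimen mounts that stand on the bench: slide each one into a lane of its own on the stage, fully home against the stop, and when all are in, squeeze the trigger of the camera release all the way, hold it a moment and let it spring back. Then slide the mounts out again and stand them all upright in the white storage tray. Leave the bottles and the jar where they are.

Things in the scene. Friction and masses are not known exactly. Their poses are not given: they have to be found in the camera images.
- mount0: Specimen mount, may be absent (two or three are out): a round steel foot 44 mm across and 12 mm thick with an upright resin plug 20 mm across on its middle, 56 mm high in all, about 160 g, loose, starts upright on the bench. Origin: centre of the foot's underside; z along the plug.
- mount1: Specimen mount, may be absent (two or three are out): a round steel foot 44 mm across and 12 mm thick with an upright resin plug 20 mm across on its middle, 56 mm high in all, about 160 g, loose, starts upright on the bench. Origin: centre of the foot's underside; z along the plug.
- mount2: Specimen mount, may be absent (two or three are out): a round steel foot 44 mm across and 12 mm thick with an upright resin plug 20 mm across on its middle, 56 mm high in all, about 160 g, loose, starts upright on the bench. Origin: centre of the foot's underside; z along the plug.
- stage: Fixed photographing stage: grey plate 276 mm wide (y), 10 mm thick, x -108 to 110 mm, with three lanes 80 mm apart along y, open towards the robot (-x). Origin: on the bench under the middle lane's seat; x points into the lanes. From x = 68 mm on stands a white camera bar, top 72 mm above the bench, its lenses out to x = 60 mm.
- mouth (a point): Mouth of the middle lane, on the plate, 53 mm before its seat; the other lanes are alike. Aluminium guides 14 mm high stand 72 mm apart here and converge to 47 mm at 8 mm before the seat, then run parallel to the stop face 22 mm beyond the seat. The bare plate before the mouths is 55 mm deep.
- lips (a point): Throat of the middle lane (all alike), at lip top height, 28 mm above the bench. From 8 mm before the seat to the stop, steel lips overhang the foot from both sides: underside 14 mm above the plate, 33 mm clear between them for the plug. So a mount must be slid in and out along the lane; it cannot be lowered in or lifted out there.
- seat0 (a point): Where the origin of a fully seated mount lies in the right-hand (-y) lane: 10 mm above the bench, on the plate's top face. Axes as the stage: x points into the lane. A seated mount has its foot against the stop, 22 mm beyond this point.
- seat1 (a point): Where the origin of a fully seated mount lies in the middle lane: 10 mm above the bench, on the plate's top face. Axes as the stage: x points into the lane. A seated mount has its foot against the stop, 22 mm beyond this point.
- seat2 (a point): Where the origin of a fully seated mount lies in the left-hand (+y) lane: 10 mm above the bench, on the plate's top face. Axes as the stage: x points into the lane. A seated mount has its foot against the stop, 22 mm beyond this point.
- release: Fixed camera release: pistol-shaped hand unit lying on its side on a steel foot. Origin on the bench. Grey barrel 42 mm thick, 150 mm long, along x at y = -50 mm, top 93 mm above the bench. Black grip sticks out from it to y = 75 mm, free underneath: x -40 to -16 mm, height 58 to 86 mm. The trigger blade runs alongside on the grip's +x side.
- squeeze (a point): Middle of the space to pinch on the release, 72 mm above the bench; axes as the release. Here the grip's back face is 29 mm away in -x and the trigger's front face 29 mm away in +x at rest, about 12 mm away when fully squeezed.
- trigger (a joint): Sprung trigger: 0 at rest, 0.36 rad squeezed to its stop. Upright hinge at x = 14, y = -25 mm of the release; the blade (62 mm long along +y, 18 mm high, 8 mm thick, centred 72 mm above the bench) swings to -x towards the grip. Needs about 10 N at the squeeze point, springs back by itself.
- tray: Fixed white open storage tray 130 mm (x) by 190 mm (y), 16 mm high, walls and floor 4 mm thick. Origin: centre of its underside on the bench.
- dropper0: Bystander: amber dropper bottle 32 mm across, 104 mm high. Origin: centre of its underside.
- dropper1: Bystander: amber dropper bottle like the other.
- jar: Bystander: glass jar 60 mm across, 60 mm high. Origin: centre of its underside.
Mind the look-alikes: they are no part of the job. What is shaped like the mount0 but blue or purple is not meant.

How it is judged:
By the outcome, as a careful person would: the job done as asked, in the order asked, and still so for the second after the job is handed in, with the robot touching nothing.
Of mount0, mount1, mount2 only 2 to 3 are there at a start; the rules pass over those that are not, and their reading is None.
At some moment in a run one of mount0, mount1, mount2 may be knocked a few centimetres aside while the robot is not near it.
Once in a run the grip may slacken for a moment while it holds something.
It also fails if it takes over 210 s, if anything falls off the work surface, if the arm or the gripper's body presses on something with over 40 N, if the wrist force passes 120 N, or if a joint passes its speed limit or range.

## Robot

A 7-joint arm with a two-finger parallel gripper is mounted at the origin on the work surface. World frame = base frame: x ahead of the robot, y to its left, z up, the work surface at z = 0. Lengths are in m, angles in rad, forces in N, time in s.
With the tool pointing down it reaches from about 0.425 to 0.95 m from the base axis. Payload 4.7 kg.
Tool frame: the origin (TCP) lies on the centre line of the jaws, within the pads' length; the fingertips stand robot.nose_length ahead of it and the grasp point (between the pads) lies 8 mm behind it (robot.nose_length is the distance from the TCP to the fingertips, in m); z points along the fingers, x is the direction in which the jaws open and shut, and the axes are right-handed (so a half turn about z gives the same grasp; the last joint's range is limited). The gripper opens to 85 mm and grips with 20 to 120 N. Pads are 22 mm wide; open, the fingers measure 114 mm over their backs; the gripper's body (76 mm by 85 mm) begins 54 mm behind the grasp point. The pads swing forward as they close: fully open they stand 13 mm farther back than shut.
Start: joints at [-1.166, 0.469, -0.049, 1.532, 0.024, 1.141, -0.082], TCP at [0.284, 0.613, 0.242] pointing down, gripper open.
Joint ranges: [-2.59, 2.59], [-0.33, 1.99], [-1.39, 1.29], [0.1, 2.45], [-1.04, 4.18], [0.21, 1.99], [-2.66, 2.66]. Speed limits (rad/s): [2.57, 2.57, 3.14, 3.14, 3.14, 3.14, 3.14].

## Interface

Orientations are given as [roll, pitch, yaw] about the fixed x, y, z axes, in that order (R = Rz(yaw) Ry(pitch) Rx(roll)).
In Python, from plant import robot gives the robot as it stands. Calls block until the motion is done:
- robot.goto(position, orientation): joint-space move of the TCP to a pose.
- robot.move_straight(position, vel=0.15, attitude=None, contact_N=None): straight line of the TCP; attitude=None keeps the orientation; vel is the mean speed in m/s. With contact_N (N) it stops when the force on the tool has changed by that much, and returns True; else False.
- robot.move_joints(angles): joint-space move.
- robot.grip(opening, strength=None): opening from 0.0 (shut) to 1.0 (fully open); strength is the grip in N (None keeps the last); returns when the fingers have stopped.
- robot.sleep(seconds).
- robot.inverse_kinematics(position, orientation): joint angles nearest the present ones, or None.
- robot.sense(): the state.
- robot.grab_frame(name): name is "scene" or "top" or "wrist"; returns a dict with "image" (384x512x3 uint8, red, green, blue), "range_z" (384x512 float32, m along the optical axis (not along the pixel's ray), 0 where there is no reading), "fx", "fy", "cx", "cy" (pixels), "dist_coeffs" ([k1, k2, p1, p2, k3] as OpenCV has them; the pictures are not rectified), "R" (3x3) and "t" (3): a world point X has camera coordinates R X + t. Camera axes: x right, y down, z forward; pixel columns grow to the right and rows downward; lengths in m; the calibration is good to about 2 mm. A picture is of the moment at which its call begins.
A pose or a line that the arm cannot do raises robot.IKError and nothing moves.
- robot.close_job(): hands the job in, once; it reports no verdict.
The state is a dict: "t": time; "joint_pos": joint angles; "joint_velocities": joint speeds; "effort": joint torques, N m; "tcp_pos": TCP position; "tcp_rot": TCP orientation; "wrist_force": force on the tool from outside, world axes, zero at the start; "torque": the same for the moment, N m; "opening": opening from 0.0 (shut) to 1.0 (fully open).
Only numpy, scipy, OpenCV 4.12 (cv2) and the standard library are available. Lean on these libraries where they do the work, as an engineer would, in place of code of your own. Each camera call takes 0.05 s, during which the arm holds its last target.

## Working session

There is one attempt and no reset: what is moved stays moved. The work goes in short steps, each a Python script; the robot and the scene stay as the last script left them, time stands still between calls to the robot, and variables do not carry over. Pictures are saved under pics/ and viewed, and the job is handed in when it is done.

```bash
ls; mkdir -p pics
python3 - <<'E'
from plant import robot
import cv2,numpy as np
s=robot.sense();print(s, robot.nose_length)
for n in("scene","top","wrist"):
    f=robot.grab_frame(n);cv2.imwrite(f"pics/a_{n}.png",f["image"][...,::-1])
    np.savez(f"pics/a_{n}.npz",**f)
    print(n,f["fx"],f["dist_coeffs"],-np.array(f["R"]).T@f["t"],f["R"])
E
```

```text
pics
{'t': 0.0, 'joint_pos': array([-1.16595774,  0.469458  , -0.04860275,  1.53369595,  0.02408218,
        1.14100128, -0.08233358]), 'joint_velocities': array([ 0.00020391,  0.00201201, -0.00078913,  0.00021793, -0.00061262,
        0.00073406,  0.00047422]), 'effort': array([-2.12581845e-04, -5.10305679e+01, -4.61699150e-02, -2.37717462e+01,
        1.08097005e-02,  7.48756283e-03,  2.32498202e-06]), 'tcp_pos': array([0.28342298, 0.61199075, 0.2412494 ]), 'tcp_rot': array([3.14153933e+00, 1.97699651e-03, 1.13705531e+00]), 'wrist_force': array([ 0.10636185, -0.38238203,  0.51644379]), 'torque': array([-0.01018764,  0.02346506, -0.01721243]), 'opening': 0.9968987829490825} 0.011
scene 420.648000967383 [-0.0759877  0.         0.         0.         0.       ] [ 1.05701277 -0.09112723  0.9198752 ] [[ 0.13026629  0.99146369  0.00551732]
 [ 0.84969437 -0.10876844 -0.51593499]
 [-0.5109307   0.07189697 -0.85660997]]
top 490.599548504753 [-0.1951248  0.         0.         0.         0.       ] [ 0.34218196 -0.00216491  1.431101  ] [[-0.01040601 -0.99986479  0.01273267]
 [-0.99081775  0.00859359 -0.13493089]
 [ 0.13480322 -0.01401984 -0.9907732 ]]
wrist 265.13105698984924 [-0.01584478  0.          0.          0.          0.        ] [0.21989664 0.64178615 0.37207347] [[ 0.41972375  0.90765122 -0.00111107]
 [ 0.87176635 -0.40278816  0.27889985]
 [ 0.25269626 -0.11802948 -0.96031955]]
```

View pics/a_top.png

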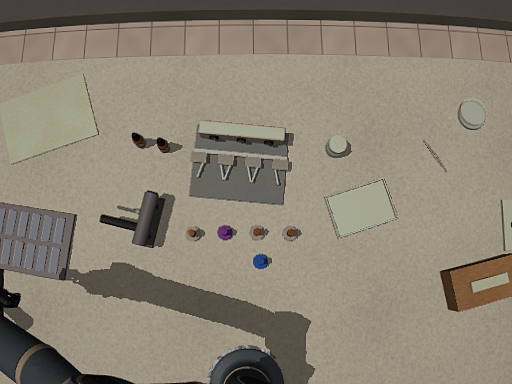

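View pics/a_scene.png

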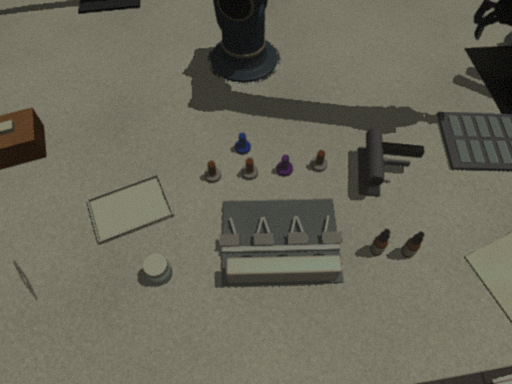

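View pics/a_wrist.png

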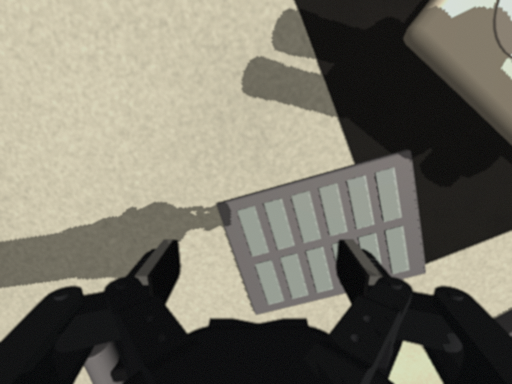

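Candidates (top image): orange-plug mounts (193,233), (257,232), (291,233); look-alikes purple (225,232), blue (261,262). I'll check this in an enlarged crop and measure.

```bash
cat > h.py <<'E'
import cv2,numpy as np
def ray(f,u,v):
    K=np.array([[f["fx"],0,f["cx"]],[0,f["fy"],f["cy"]],[0,0,1]],float)
    p=cv2.undistortPoints(np.array([[[u,v]]],float),K,np.array(f["dist_coeffs"],float))[0,0]
    R=np.array(f["R"]);return -R.T@f["t"],R.T@np.array([p[0],p[1],1.])
def atz(f,u,v,z):
    o,d=ray(f,u,v);return o+d*(z-o[2])/d[2]
def atdepth(f,u,v):
    o,d=ray(f,u,v);return o+d*float(f["range_z"][int(round(v)),int(round(u))])
def cloud(f):
    h,w=f["range_z"].shape
    K=np.array([[f["fx"],0,f["cx"]],[0,f["fy"],f["cy"]],[0,0,1]],float)
    u,v=np.meshgrid(np.arange(w),np.arange(h))
    p=cv2.undistortPoints(np.stack([u,v],-1).reshape(-1,1,2).astype(float),K,np.array(f["dist_coeffs"],float)).reshape(h,w,2)
    Z=f["range_z"];P=np.stack([p[...,0]*Z,p[...,1]*Z,Z],-1)
    return (P-np.array(f["t"]))@np.array(f["R"])
E
python3 - <<'E'
import cv2,numpy as np
from h import *
f=dict(np.load("pics/a_top.npz"));im=f["image"][...,::-1]
c=cv2.resize(im[110:280,90:290],None,fx=4,fy=4,interpolation=cv2.INTER_CUBIC)[:600];
cv2.imwrite("pics/b1.png",cv2.resize(im[110:275,95:305],None,fx=3.6,fy=3.6,interpolation=cv2.INTER_CUBIC))
cv2.imwrite("pics/b2.png",cv2.resize(im[120:250,300:410],None,fx=4.5,fy=4.5,interpolation=cv2.INTER_CUBIC))
g=dict(np.load("pics/a_scene.npz"));im2=g["image"][...,::-1]
cv2.imwrite("pics/b3.png",cv2.resize(im2[120:300,190:430],None,fx=3.3,fy=3.3,interpolation=cv2.INTER_CUBIC))
P=cloud(f)
for u,v in [(193,233),(257,232),(291,233),(225,232),(261,262)]: print(u,v,P[v,u].round(3))
# colour mounts
for n,F in(("top",f),("scene",g)):
    hsv=cv2.cvtColor(F["image"],cv2.COLOR_RGB2HSV)
    m=((hsv[...,0]<14)&(hsv[...,1]>130)&(hsv[...,2]>60)).astype(np.uint8)
    k,l,st,ce=cv2.connectedComponentsWithStats(m);C=cloud(F)
    for i in range(1,k):
        if st[i,4]>=12:
            p=C[l==i];print(n,ce[i].round(1),st[i,4],np.median(p,0).round(3),p[:,2].max().round(3))
E
```

```text
193 233 [0.435 0.147 0.05 ]
257 232 [ 0.436 -0.033  0.054]
291 233 [ 0.432 -0.129  0.056]
225 232 [0.436 0.057 0.06 ]
261 262 [ 0.352 -0.043  0.053]
top [136.7 141.8] 20 [0.701 0.314 0.053] 0.06
top [161.1 146.7] 22 [0.684 0.24  0.053] 0.063
top [256.7 231.3] 35 [ 0.438 -0.033  0.056] 0.062
top [291.1 232. ] 36 [ 0.435 -0.129  0.056] 0.061
top [190.8 232.4] 32 [0.437 0.153 0.056] 0.062
scene [321. 153.] 22 [0.443 0.152 0.055] 0.92
scene [249.4 161. ] 24 [ 0.445 -0.033  0.055] 0.058
scene [210.8 163.8] 22 [ 0.441 -0.129  0.054] 0.057
```

View pics/b1.png

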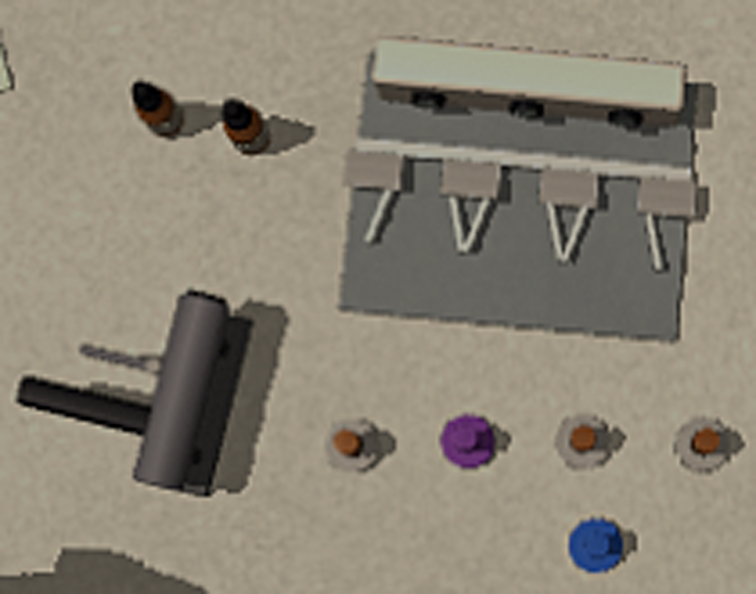

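View pics/b2.png

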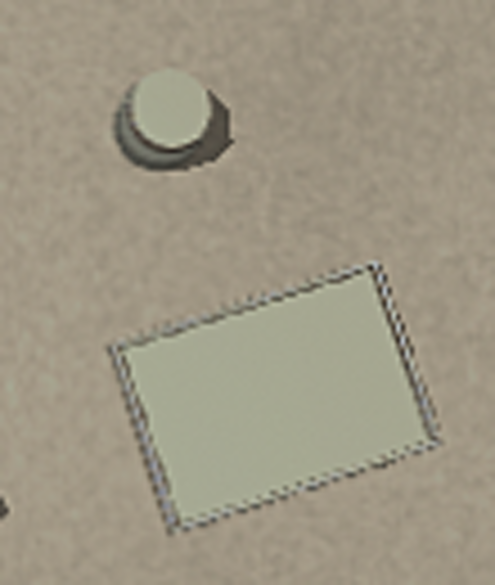

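View pics/b3.png

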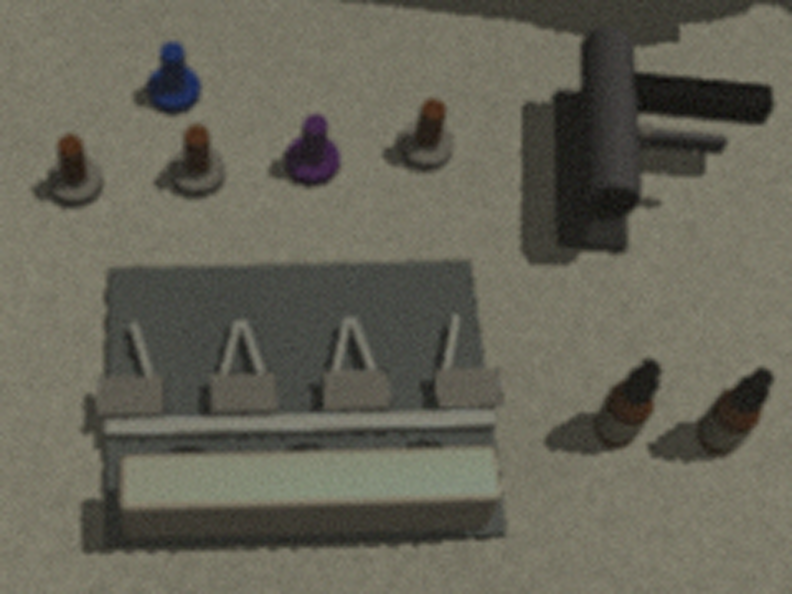

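Run:
```python
import cv2,numpy as np
from h import *
f=dict(np.load("pics/a_top.npz"));P=cloud(f)
def q(u,v,z,o=(95,110),s=3.6):
    return atz(f,o[0]+(u+.5)/s-.5,o[1]+(v+.5)/s-.5,z)[:2].round(4)
print("stage FL,FR",q(340,310,.01),q(677,340,.01))
print("bar top corners",[q(*p,.072) for p in((376,40),(688,66),(682,109),(373,82))])
print("stop/lip", [q(*p,.028) for p in ((350,150),(402,158),(398,188),(348,184),(692,180),(696,215))])
print("tray", [q(*p,.016,(300,120),4.5) for p in((108,347),(378,263),(440,440),(172,532))])
# release cloud
Q=P.reshape(-1,3)
sel=(Q[:,2]>.05)&(Q[:,2]<.11)&(Q[:,0]>.35)&(Q[:,0]<.62)&(Q[:,1]>.2)&(Q[:,1]<.45)
R=Q[sel]
top=R[R[:,2]>.083];print(len(top))
xy=top[:,:2];
r=cv2.minAreaRect(R[R[:,2]>.075][:,:2].astype(np.float32));print(r)
c=xy.mean(0);w,V=np.linalg.eigh(np.cov((xy-c).T));print(c,V[:,1],np.ptp((xy-c)@V[:,1]))
print("grip tip", q(20,390,.08),q(28,377,.086),q(20,403,.086),"barrel ends",q(207,292,.085),q(160,490,.08))
hsv=None
m=np.zeros(P.shape[:2],bool)
print("base of mounts"); 
for u,v in((352,445),(584,442),(703,445)): print(q(u,v,.012))
```

```text
stage FL,FR [0.547  0.1638] [ 0.52   -0.1102]
bar top corners [array([0.7558, 0.1301]), array([ 0.7322, -0.1187]), array([ 0.6968, -0.1131]), array([0.721 , 0.1321])]
stop/lip [array([0.6761, 0.1548]), array([0.669 , 0.1122]), array([0.644 , 0.1153]), array([0.6478, 0.1561]), array([ 0.6487, -0.1236]), array([ 0.6197, -0.1262])]
tray [array([ 0.5399, -0.2304]), array([ 0.5946, -0.4137]), array([ 0.4763, -0.4503]), array([ 0.4188, -0.2689])]
928
((0.4891473650932312, 0.32971853017807007), (0.14536137878894806, 0.15245503187179565), 75.15045928955078)
[0.47226911 0.29977895] [-0.61077903  0.7918011 ] 0.16843857708786653
grip tip [0.4761 0.4075] [0.4857 0.3995] [0.4654 0.4054] barrel ends [0.5512 0.259 ] [0.3983 0.2945]
base of mounts
[0.4368 0.1532]
[ 0.4377 -0.0336]
[ 0.4343 -0.1295]
```

```bash
cat >> h.py <<'E'
from plant import robot
ST=np.array([0.641,0.0162]);SY=-0.098
TR=np.array([0.5074,-0.3409]);TY=0.295
def fr(o,yaw,x,y):
    c,s=np.cos(yaw),np.sin(yaw);return np.array([o[0]+c*x-s*y,o[1]+s*x+c*y])
def seat(i,dx=0.): return fr(ST,SY,dx,(-.08,0,.08)[i])
def P3(xy,z): return [float(xy[0]),float(xy[1]),float(z)]
def dn(yaw): return [np.pi,0,yaw]
def mounts(F=None,verbose=True):
    F=F or robot.grab_frame("top")
    hsv=cv2.cvtColor(F["image"],cv2.COLOR_RGB2HSV)
    m=((hsv[...,0]<14)&(hsv[...,1]>130)&(hsv[...,2]>60)).astype(np.uint8)
    k,l,st,ce=cv2.connectedComponentsWithStats(m);out=[];C=cloud(F)
    for i in range(1,k):
        if st[i,4]>=12:
            p=np.median(C[l==i],0)
            if not(p[0]>.66 and p[1]>.2): out.append(p)
    if verbose: print("mounts",[o.round(4).tolist() for o in out])
    return out
def st(msg=""):
    s=robot.sense();print(msg,"t%.1f"%s["t"],"tcp",np.round(s["tcp_pos"],4),"F",np.round(s["wrist_force"],1),"op%.3f"%s["opening"]);return s
def save(cam,name,crop=None,s=1):
    F=robot.grab_frame(cam);im=F["image"][...,::-1]
    if crop: im=im[crop[1]:crop[3],crop[0]:crop[2]]
    cv2.imwrite(f"pics/{name}.png",cv2.resize(im,None,fx=s,fy=s,interpolation=cv2.INTER_CUBIC));np.savez(f"pics/{name}.npz",**F);return F
E
python3 - <<'E'
from h import *
for xy in [(0.437,.153),(.4377,-.0335),(.4345,-.1293)]+[seat(i,d) for i in range(3) for d in(-.08,0)]:
    print(np.round(xy,3), robot.inverse_kinematics(P3(xy,.044),dn(SY)) is not None, robot.inverse_kinematics(P3(xy,.14),dn(SY)) is not None)
for y in (-.055,0,.055): print(robot.inverse_kinematics(P3(fr(TR,TY,0,y),.04),dn(TY)) is not None)
robot.goto(P3((.437,.153),.2),dn(SY)); st()
F=save("wrist","c1")
E
```

```text
[0.437 0.153] True True
[ 0.438 -0.034] True True
[ 0.434 -0.129] True True
[ 0.554 -0.056] True True
[ 0.633 -0.063] True True
[0.561 0.024] True True
[0.641 0.016] True True
[0.569 0.104] True True
[0.649 0.096] True True
True
True
True
 t1.9 tcp [0.4372 0.1545 0.2001] F [0.1 0.5 0.3] op1.000
```

View pics/c1.png

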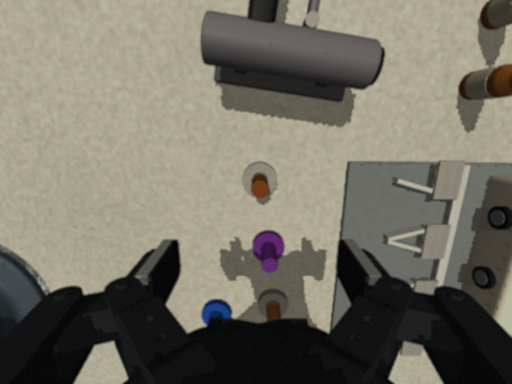

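Wrist view: orange-plugged mount with grey foot at (260,180), purple look-alike at (268,247), blue at (216,312). I cross-check its position, then pick and insert it.

```bash
cat >> h.py <<'E'
def wloc(F):
    """orange plug tops in wrist frame -> xy at plug top"""
    hsv=cv2.cvtColor(F["image"],cv2.COLOR_RGB2HSV);C=cloud(F)
    m=((hsv[...,0]<14)&(hsv[...,1]>130)&(hsv[...,2]>50)).astype(np.uint8)
    k,l,s,ce=cv2.connectedComponentsWithStats(m);o=[]
    for i in range(1,k):
        if s[i,4]>=30:
            p=C[l==i];zt=np.percentile(p[:,2],98);t=p[p[:,2]>zt-.004];o.append(((t.max(0)+t.min(0))/2, s[i,4]))
    return o
def pick(xy,base=0.0,yaw=SY,op=.55):
    robot.grip(op)
    robot.goto(P3(xy,base+.13),dn(yaw))
    robot.move_straight(P3(xy,base+.034),vel=.12)
    robot.grip(0.0,40); s=st("gripped"); 
    return s
E
python3 - <<'E'
from h import *
F=dict(np.load("pics/c1.npz"))
for p in wloc(F): print(np.round(p[0],4),p[1])
m=mounts()
a=[p for p in m if abs(p[1]-.153)<.03]
xy=(.437,.153) if not a else a[0][:2]
print(xy)
pick(xy)
robot.move_straight(P3(xy,.09)); st("lifted")
save("wrist","c2"); save("scene","c2s",(190,110,430,300),3.3)
E
```

```text
[0.6894 0.2381 0.058 ] 309
[0.4395 0.184  0.1917] 276
[0.44   0.0994 0.1872] 129
mounts [[0.4388, -0.0328, 0.0552], [0.4348, -0.1285, 0.0562]]
(0.437, 0.153)
gripped t4.2 tcp [0.4377 0.1533 0.0347] F [ 0.6 -0.2  5.9] op0.223
lifted t4.7 tcp [0.4364 0.153  0.0896] F [ 0.   0.  -2.1] op0.223
```

View pics/c2s.png

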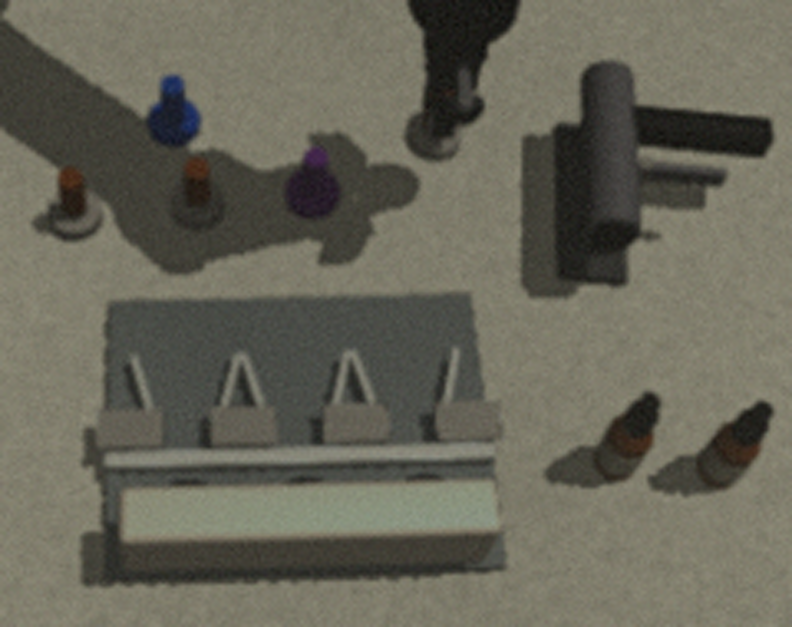

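Mount is lifted cleanly (opening 0.223 ≈ 19 mm). On to lane 2 (left).

```bash
cat >> h.py <<'E'
def insert(i):
    a=seat(i,-.08)
    robot.goto(P3(a,.11),dn(SY)); s=st("above")
    if s["opening"]<.15: print("LOST?");return False
    robot.move_straight(P3(a,.06),vel=.15)
    c=robot.move_straight(P3(a,.040),vel=.03,contact_N=5); s=st(f"down contact {c}")
    z=s["tcp_pos"][2]
    robot.grip(.29); 
    robot.move_straight(P3(a,max(z,.0425)+.0005),vel=.03); st("loosened")
    return True
def push(i,to=.008,N=12):
    z=robot.sense()["tcp_pos"][2]
    c=robot.move_straight(P3(seat(i,to),z),vel=.04,contact_N=N); s=st(f"push contact {c}")
    d=s["tcp_pos"][:2]-seat(i); c_,s_=np.cos(SY),np.sin(SY)
    print("tcp in seat frame", (d[0]*c_+d[1]*s_).round(4),(-d[0]*s_+d[1]*c_).round(4))
E
python3 - <<'E'
from h import *
if insert(2): save("wrist","d1"); save("scene","d1s",(190,110,430,300),3.3)
E
```

```text
above t5.4 tcp [0.5687 0.103  0.1087] F [-0.8  0.5 -1.7] op0.222
down contact True t6.5 tcp [0.5696 0.1037 0.0446] F [0.8 0.2 3.4] op0.220
loosened t6.9 tcp [0.5693 0.1037 0.0451] F [ 0.6  0.3 -0.1] op0.292
```

View pics/d1.png

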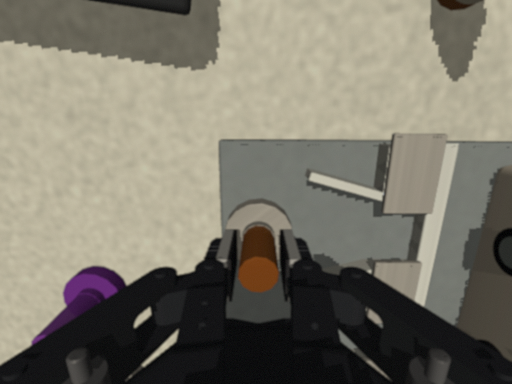

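View pics/d1s.png

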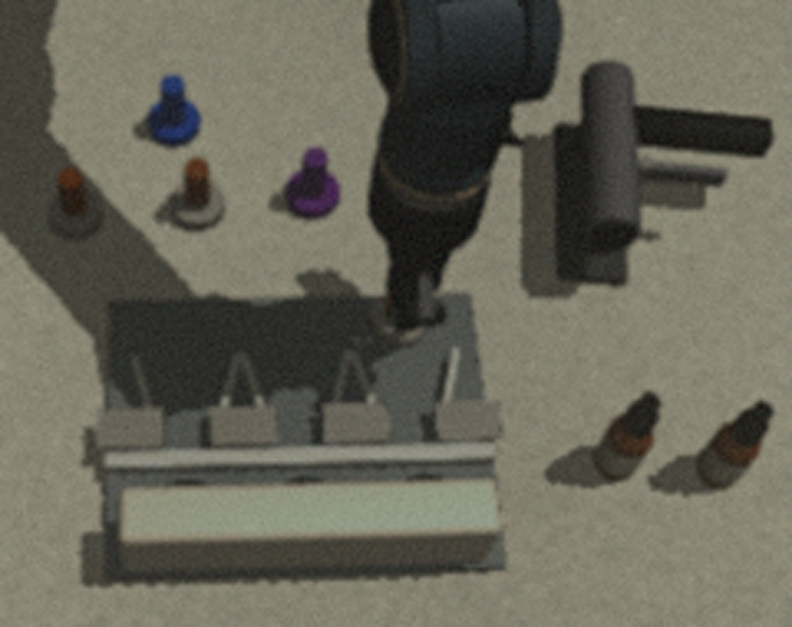

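The foot sits on the bare plate and the plug at (259,262) is upright between the pads; plate edges run square in the image, so the yaw is right. Push in.

Run:
```python
from h import *
push(2)
save("wrist","d2")
```

```text
push contact False t9.4 tcp [0.6544 0.0953 0.045 ] F [-6.9 -0.3  5.5] op0.288
tcp in seat frame 0.0056 0.0001
```

View pics/d2.png

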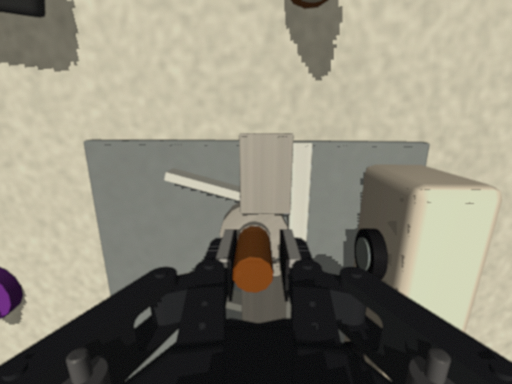

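Run:
```python
from h import *
push(2,to=.012,N=14)
robot.grip(.55); st("open")
p=robot.sense()["tcp_pos"]
robot.move_straight(P3(seat(2),.16),vel=.2)
a=seat(2); robot.move_straight(P3(a+np.array([0,-.06]),.16),vel=.2); st()
save("wrist","d3")
mounts()
```

```text
push contact False t9.7 tcp [0.6551 0.0954 0.0449] F [-15.4   1.1  12.3] op0.294
tcp in seat frame 0.0062 0.0002
open t10.0 tcp [0.6616 0.0946 0.0453] F [ 0.2 -0.2  0.1] op0.547
 t11.2 tcp [0.6481 0.0348 0.1585] F [-0.2  0.9 -0.5] op0.545
mounts [[0.4385, -0.033, 0.0559], [0.4348, -0.1289, 0.0564]]
```

View pics/d3.png

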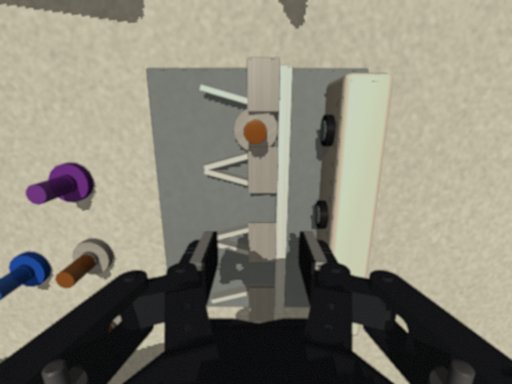

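Seen from above, the foot's right edge at (277,131) meets the white stop bar (278). Let me confirm with depth, and measure the stop to refine the stage pose.

Run:
```python
from h import *
F=dict(np.load("pics/d3.npz"));C=cloud(F)
def sf(p): 
    d=np.asarray(p)[:2]-ST;c,s=np.cos(SY),np.sin(SY);return np.array([d[0]*c+d[1]*s,-d[0]*s+d[1]*c])*1000
for n,u,v,z in [("plug top",255,132,.066),("stop left edge@lane",279,131,.024),("lip NW",248,58,.028),("lip2 W",248,165,.028),("lip2 SE",277,193,.028),("plateNW",148,69,.01),("bar front top",345,75,.072),("guide tip",201,88,.024)]:
    print(n,"atz",sf(atz(F,u,v,z)).round(1),"cloudz",C[v,u,2].round(3),sf(C[v,u]).round(1))
im=F["image"][...,::-1][50:210,190:300]
cv2.imwrite("pics/d3c.png",cv2.resize(im,None,fx=3.7,fy=3.7,interpolation=cv2.INTER_CUBIC))
```

```text
plug top atz [ 3.4 79.4] cloudz 0.066 [ 3.4 79.4]
stop left edge@lane atz [26.1 78.4] cloudz 0.021 [26.3 78.2]
lip NW atz [ -3.2 142.3] cloudz 0.027 [ -3.2 142.4]
lip2 W atz [-4.3 45.7] cloudz 0.028 [-4.3 45.6]
lip2 SE atz [25.  16.8] cloudz 0.02 [25.6 14.6]
plateNW atz [-101.   136.7] cloudz 0.009 [-101.4  136.9]
bar front top atz [ 71.6 121.8] cloudz 0.064 [ 74.  122.9]
guide tip atz [-47.6 117.7] cloudz 0.024 [-47.6 117.7]
```

View pics/d3c.png

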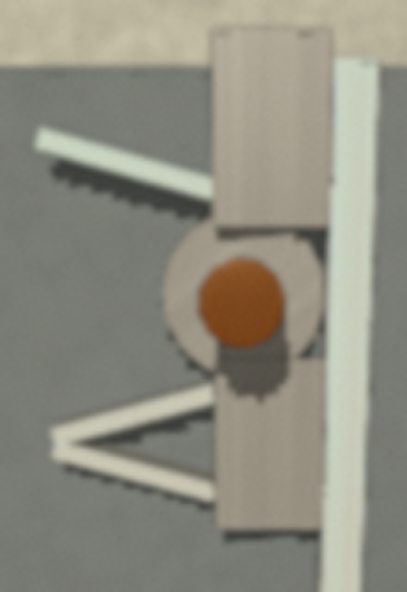

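The first mount is home: plug-to-stop is 22.7 mm and the foot touches the bar. The stage sits about 3.7 mm further along x than the top camera gave, so I correct that and do the second.

```bash
sed -i 's/^ST=.*/ST=np.array([0.6447,0.0158]);SY=-0.101/' h.py
cat >> h.py <<'E'
def cycle(near,i,tag):
    m=[p for p in mounts() if np.hypot(p[0]-near[0],p[1]-near[1])<.07]
    if not m: print("not seen");return
    xy=min(m,key=lambda p:np.hypot(p[0]-near[0],p[1]-near[1]))[:2]
    s=pick(xy)
    if s["opening"]<.15: print("missed");return
    robot.move_straight(P3(xy,.1),vel=.2)
    if not insert(i): return
    push(i,to=.005); push(i,to=.010,N=15)
    robot.grip(.55); robot.move_straight(P3(seat(i),.16),vel=.2)
    robot.move_straight(P3(seat(i)+np.array([0,-.06]),.16),vel=.2); st()
    F=save("wrist",tag); mounts()
E
python3 - <<'E'
from h import *
cycle((.438,-.033),1,"e1")
E
```

```text
mounts [[0.4386, -0.033, 0.0554], [0.4348, -0.1287, 0.0568]]
gripped t13.8 tcp [ 0.4394 -0.0329  0.0347] F [-0.8 -0.7  5.3] op0.219
above t14.9 tcp [0.5638 0.0238 0.1077] F [-0.6  0.  -1.3] op0.220
down contact True t15.9 tcp [0.5656 0.024  0.0446] F [-0.5 -0.1  3.5] op0.219
loosened t16.4 tcp [0.5652 0.0239 0.0451] F [ 0.4 -0.3 -0.3] op0.291
push contact True t18.4 tcp [0.6454 0.0157 0.0445] F [-0.8 -0.8  0.3] op0.290
tcp in seat frame 0.0007 -0.0
push contact True t18.6 tcp [0.6459 0.0157 0.0435] F [-1.5  0.3 -0. ] op0.290
tcp in seat frame 0.0013 0.0
 t20.1 tcp [ 0.6438 -0.0451  0.1585] F [0.6 0.1 0. ] op0.546
mounts [[0.6492, 0.0959, 0.066], [0.4347, -0.1285, 0.0565]]
```

View pics/e1.png

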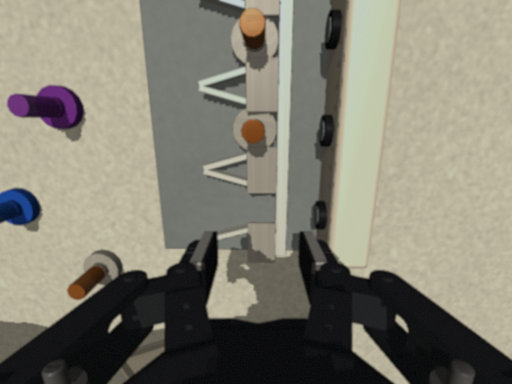

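```bash
cat >> h.py <<'E'
def gap(F,uv):
    """plug top centre near uv, stop edge on same row; print in stage frame mm"""
    hsv=cv2.cvtColor(F["image"],cv2.COLOR_RGB2HSV)
    m=((hsv[...,0]<14)&(hsv[...,1]>130)&(hsv[...,2]>60)).astype(np.uint8)
    C=cloud(F);c,s=np.cos(SY),np.sin(SY)
    D=C[...,:2]-ST;X=D[...,0]*c+D[...,1]*s;Y=-D[...,0]*s+D[...,1]*c
    t=(m>0)&(C[...,2]>.060)&(C[...,2]<.072)
    k,l,S,ce=cv2.connectedComponentsWithStats(t.astype(np.uint8))
    for i in range(1,k):
        if S[i,4]>40: print("plug",ce[i].round(),"stage mm",(X[l==i].mean()*1000).round(1),(Y[l==i].mean()*1000).round(1))
E
python3 - <<'E'
from h import *
F=dict(np.load("pics/e1.npz"));gap(F,0);gap(dict(np.load("pics/d3.npz")),0)
im=F["image"][...,::-1][10:200,190:300]
cv2.imwrite("pics/e1c.png",cv2.resize(im,None,fx=3.1,fy=3.1,interpolation=cv2.INTER_CUBIC))
E
```

```text
plug [253. 131.] stage mm -0.7 0.4
plug [255. 132.] stage mm -0.8 79.4
```

View pics/e1c.png

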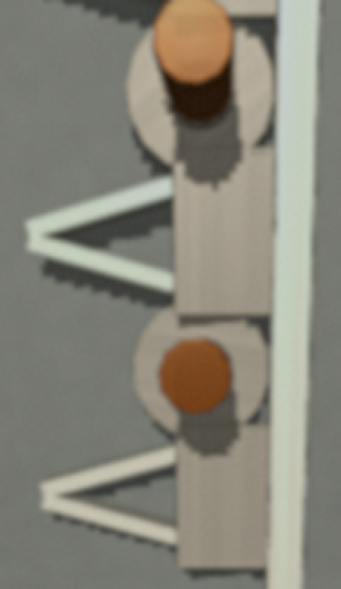

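Lane 1 may be up to ~1 mm short (contact stop triggered early). Press it home again firmly.

```bash
cat >> h.py <<'E'
def press(i,to=.012):
    robot.move_straight(P3(seat(i),.16),vel=.2); robot.move_straight(P3(seat(i),.046),vel=.15); robot.grip(.29)
    push(i,to=to,N=25)
    robot.grip(.55); robot.move_straight(P3(seat(i),.16),vel=.2)
E
python3 - <<'E'
from h import *
press(1)
robot.move_straight(P3(seat(1)+np.array([0,-.06]),.16),vel=.2); st()
F=save("wrist","e2");gap(F,0)
im=F["image"][...,::-1][10:200,190:300]
cv2.imwrite("pics/e2c.png",cv2.resize(im,None,fx=3.1,fy=3.1,interpolation=cv2.INTER_CUBIC))
mounts()
E
```

```text
push contact True t22.2 tcp [0.6466 0.0157 0.0458] F [-1.6  1.1  1.7] op0.292
tcp in seat frame 0.0019 0.0001
 t23.8 tcp [ 0.6438 -0.0451  0.1584] F [0.2 1.3 0. ] op0.546
plug [255. 131.] stage mm -0.8 0.4
mounts [[0.6492, 0.0959, 0.0643], [0.4349, -0.1284, 0.0564]]
```

View pics/e2c.png

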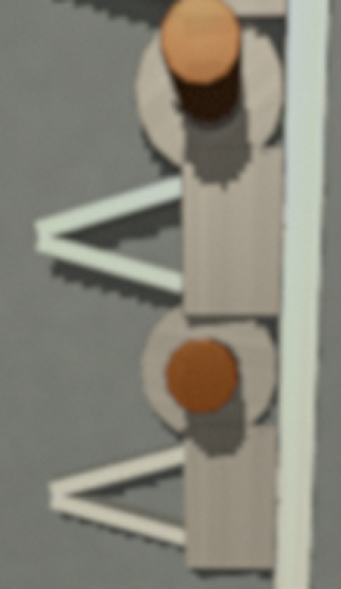

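Unchanged after a 25 N press, so it's home. Third mount.

Run:
```python
from h import *
cycle((.435,-.1285),0,"f1")
press(0)
robot.move_straight(P3(seat(0)+np.array([0,-.06]),.16),vel=.2); st()
F=save("wrist","f2",(180,0,400,210),2.7);gap(F,0)
robot.move_straight(P3(seat(0)+np.array([-.05,-.06]),.26),vel=.25)
mounts()
```

```text
mounts [[0.6491, 0.0958, 0.0649], [0.4348, -0.1287, 0.0556]]
gripped t26.4 tcp [ 0.4357 -0.1288  0.0347] F [0.4 0.4 5.8] op0.222
above t27.5 tcp [ 0.556  -0.0553  0.1079] F [-0.4 -0.5 -1.7] op0.219
down contact True t28.5 tcp [ 0.5572 -0.0556  0.0448] F [-0.7 -0.2  5.2] op0.220
loosened t29.0 tcp [ 0.5571 -0.0558  0.0453] F [-0.   0.3 -0.4] op0.288
push contact True t30.9 tcp [ 0.6372 -0.0639  0.0447] F [-0.4  0.9 -0.2] op0.294
tcp in seat frame 0.0005 -0.0
push contact True t31.2 tcp [ 0.6376 -0.0639  0.0436] F [-2.1 -0.1  0.6] op0.291
tcp in seat frame 0.001 -0.0
 t32.7 tcp [ 0.6357 -0.1246  0.1584] F [ 0.1  1.1 -0.4] op0.550
mounts [[0.6493, 0.0957, 0.0649], [0.6395, 0.0161, 0.0654], [0.633, -0.0578, 0.0659]]
push contact True t34.8 tcp [ 0.6382 -0.064   0.0457] F [-2.4 -0.1  2.4] op0.288
tcp in seat frame 0.0016 -0.0
 t36.3 tcp [ 0.6357 -0.1246  0.1584] F [ 0.4  0.7 -0.2] op0.548
plug [254. 133.] stage mm -0.9 -80.8
mounts [[0.6492, 0.0957, 0.0658], [0.6394, 0.0161, 0.066], [0.6313, -0.0634, 0.0659]]
```

View pics/f2.png

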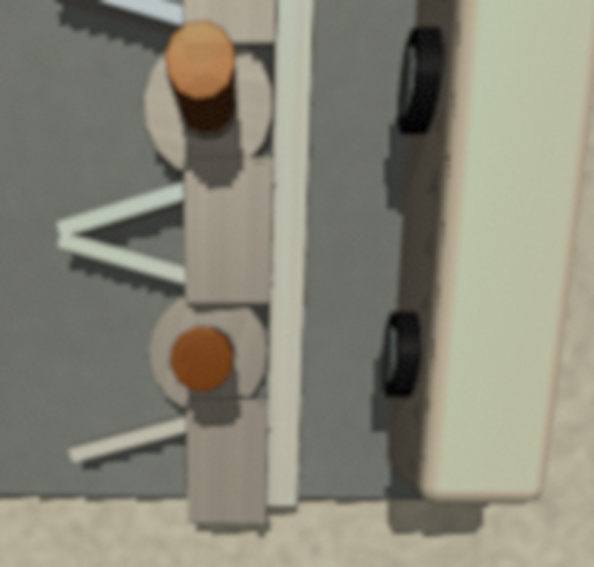

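All three are home (plug offsets −0.8, −0.8, −0.9 mm, identical; feet touch the stop). Now look at the release.

Run:
```python
from h import *
robot.grip(1.0)
robot.goto(P3((.48,.28),.26),dn(-.24)); st()
F=save("wrist","g1",None,1.5)
mounts()
```

```text
t39.0 tcp [0.4809 0.2786 0.2601] F [ 0.1 -0.2 -0.2] op1.001
mounts [[0.6495, 0.0959, 0.0658], [0.6399, 0.0161, 0.0669], [0.631, -0.0634, 0.0656]]
```

View pics/g1.png

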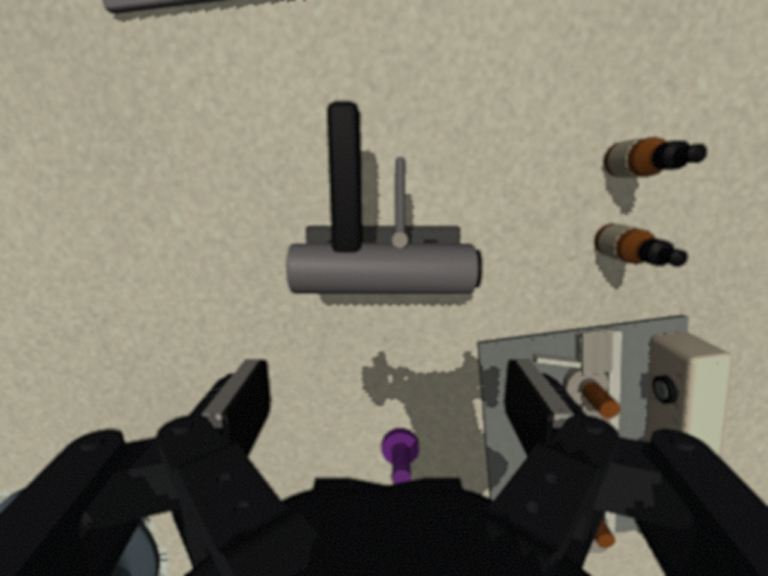

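Run:
```python
from h import *
F=dict(np.load("pics/g1.npz"))
q=lambda u,v,z:atz(F,(u+.5)/1.5-.5,(v+.5)/1.5-.5,z)[:2]
pts={"gripTip":(343,102,.086),"gripBarrel":(347,240,.086),"gL1":(329,115,.08),"gL2":(332,225,.08),"gR1":(358,115,.08),"gR2":(360,225,.08),"trTip":(400,158,.081),"hinge":(400,240,.085),"barL":(289,268,.072),"barR":(478,269,.072)}
for n,p in pts.items(): print(n,q(*p).round(4))
a=q(*pts["gripTip"]);b=q(*pts["gripBarrel"]);d=a-b;print("grip dir yaw",np.arctan2(d[1],d[0])-np.pi/2)
d=q(*pts["barR"])-q(*pts["barL"]);print("barrel yaw",np.arctan2(d[1],d[0]),np.hypot(*d))
for yaw in(-.24,-.25):
    c,s=np.cos(yaw),np.sin(yaw);R=np.array([[c,-s],[s,c]])
    for n,l in(("gripTip",(-28,75)),("hinge",(14,-25)),("trTip",(14,37)),("barL",(-75,-50)),("barR",(75,-50))):
        print(yaw,n,"-> origin",(q(*pts[n])-R@np.array(l)/1000).round(4))
```

```text
gripTip [0.4809 0.4049]
gripBarrel [0.4578 0.3104]
gL1 [0.4684 0.4001]
gL2 [0.4488 0.3237]
gR1 [0.4888 0.3951]
gR2 [0.4699 0.3185]
trTip [0.5113 0.3591]
hinge [0.4973 0.3005]
barL [0.4036 0.2979]
barR [0.5539 0.26  ]
grip dir yaw -0.23995725812208657
barrel yaw -0.24728647117085203 0.15506628870857825
-0.24 gripTip -> origin [0.4903 0.3254]
-0.24 hinge -> origin [0.4897 0.3281]
-0.24 trTip -> origin [0.4889 0.3264]
-0.24 barL -> origin [0.4883 0.3287]
-0.24 barR -> origin [0.493  0.3264]
-0.25 gripTip -> origin [0.4895 0.3253]
-0.25 hinge -> origin [0.4899 0.3282]
-0.25 trTip -> origin [0.4886 0.3267]
-0.25 barL -> origin [0.4886 0.3278]
-0.25 barR -> origin [0.4936 0.327 ]
```

Release origin ≈ (0.490, 0.3265), yaw −0.245 (five features agree within 3 mm). I centre the jaws for the fully squeezed span and squeeze.

```bash
cat >> h.py <<'E'
RO=np.array([.4897,.3265]);RY=-.245
E
python3 - <<'E'
from h import *
xy=fr(RO,RY,-.0185,.020);print(xy)
robot.goto(P3(xy,.18),dn(RY)); st()
c=robot.move_straight(P3(xy,.062),vel=.1,contact_N=8); s=st(f"down {c}")
if not c:
    save("wrist","h0")
    robot.grip(.62,40); st("approach")
    robot.grip(0.0,60); st("squeezed"); robot.sleep(.4); st(); save("wrist","h1"); save("scene","h1s",(300,90,460,230),4)
E
```

```text
[0.47660359 0.35039004]
 t39.6 tcp [0.477  0.3497 0.1795] F [ 1.  -0.7  0. ] op0.997
down False t41.0 tcp [0.4771 0.3507 0.0627] F [ 0.2 -0.4 -0.1] op1.001
approach t41.4 tcp [0.4804 0.3504 0.0638] F [ 5.8 -0.9  3.6] op0.621
squeezed t41.7 tcp [0.4758 0.3516 0.065 ] F [-6.5 -1.  19.3] op0.500
 t42.1 tcp [0.4758 0.3516 0.0649] F [-7.4 -2.1 20.2] op0.499
```

View pics/h1.png

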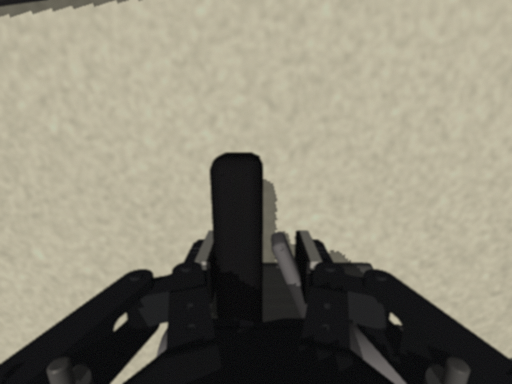

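View pics/h0.png

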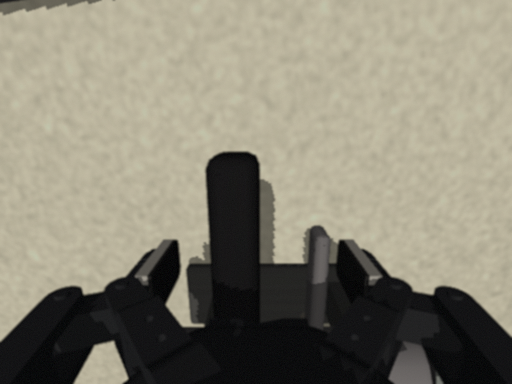

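Run:
```python
from h import *
robot.grip(0.0,85); st("85N"); robot.sleep(.5); st()
F=save("wrist","h2",(180,140,340,340),3)
```

```text
85N t42.4 tcp [0.4754 0.3517 0.0652] F [-9.6 -2.2 21.7] op0.485
 t42.9 tcp [0.4754 0.3517 0.0651] F [-8.3 -2.  22.1] op0.485
```

View pics/h2.png

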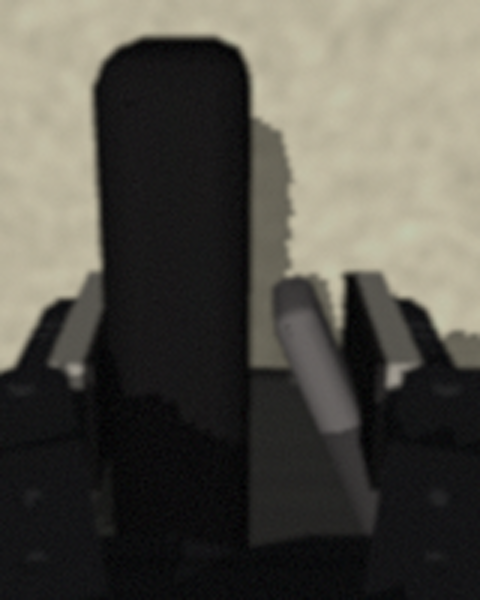

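Run:
```python
from h import *
F=dict(np.load("pics/h2.npz"));G=dict(np.load("pics/h0.npz"))
def ang(F,a,b,z=.081):
    p=atz(F,*a,z)[:2];q=atz(F,*b,z)[:2];d=p-q;return p.round(4),q.round(4),np.arctan2(d[1],d[0])-np.pi/2-RY
# axis mid of blade top in h2 crop
cv=lambda u,v:(180+(u+.5)/3-.5,140+(v+.5)/3-.5)
print(ang(F,cv(294,300),cv(340,410)))
print("rest",ang(G,(318,236),(318,300)))
h=fr(RO,RY,.014,-.025);p=atz(F,*cv(294,285),.081)[:2];d=p-h;print("hinge-tip angle",np.arctan2(d[1],d[0])-np.pi/2-RY,np.hypot(*d))
p=atz(G,318,229,.081)[:2];d=p-h;print("rest hinge-tip",np.arctan2(d[1],d[0])-np.pi/2-RY,np.hypot(*d))
```

```text
(array([0.489 , 0.3645]), array([0.492 , 0.3433]), np.float64(0.3860317142301496))
rest (array([0.5092, 0.362 ]), array([0.503 , 0.3276]), np.float64(0.06522868747666644))
hinge-tip angle 0.3566539819062885 0.06859235131325248
rest hinge-tip 0.05747426358718932 0.0677733915966219
```

Run:
```python
from h import *
robot.grip(0.0,110); robot.sleep(.6); st("110N")
F=save("wrist","h3",(180,140,340,340),3)
robot.grip(1.0,40); robot.sleep(.5); st("open")
G=save("wrist","h4",(180,140,340,340),3)
for n,X in(("sq",F),("rest",G)):
    C=cloud(X);D=C[...,:2]-RO;c,s=np.cos(RY),np.sin(RY)
    x=D[...,0]*c+D[...,1]*s;y=-D[...,0]*s+D[...,1]*c
    g=X["image"].astype(int).mean(-1)
    m=(C[...,2]>.07)&(C[...,2]<.09)&(x>-.014)&(x<.022)&(y>.008)&(y<.05)
    print(n,m.sum());
    for lo in np.arange(.008,.044,.004):
        k=m&(y>=lo)&(y<lo+.004)
        if k.sum()>3: print("  y%.0f x %.1f..%.1f mean %.1f"%(lo*1e3+2,x[k].min()*1e3,x[k].max()*1e3,x[k].mean()*1e3))
```

```text
110N t43.8 tcp [0.4751 0.3517 0.0653] F [-9.5 -2.7 23.2] op0.479
open t44.8 tcp [0.4766 0.3504 0.062 ] F [-0.7 -0.4  0.5] op1.001
sq 1536
  y10 x -5.6..0.8 mean -1.7
  y14 x -7.8..0.7 mean -2.4
  y18 x -9.4..0.8 mean -2.6
  y22 x -11.0..0.7 mean -3.8
  y26 x -12.6..14.5 mean 0.3
  y30 x -13.5..14.0 mean -0.2
  y34 x -12.9..6.9 mean -3.2
rest 1168
  y10 x 9.1..17.1 mean 12.1
  y14 x 9.0..17.0 mean 12.2
  y18 x 9.0..16.9 mean 12.0
  y22 x 9.0..17.2 mean 12.2
  y26 x 9.0..16.5 mean 11.9
  y30 x 9.0..17.0 mean 12.1
  y34 x 8.9..17.5 mean 12.1
  y38 x 9.4..16.3 mean 12.6
```

View pics/h4.png

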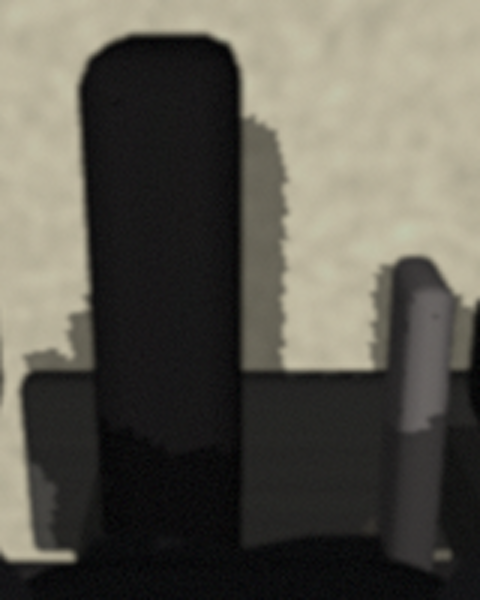

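The blade moved ≈0.39 rad by depth (its stop), and is now back at rest (straight, x 9–17 mm). Now slide out, left lane first.

```bash
cat >> h.py <<'E'
def pull(i):
    robot.goto(P3(seat(i),.16),dn(SY)); robot.grip(.55,40)
    robot.move_straight(P3(seat(i),.046),vel=.15); robot.grip(.29)
    a=seat(i,-.082)
    c=robot.move_straight(P3(a,.046),vel=.05,contact_N=20); st(f"pulled contact {c}")
    return not c
def lift(i):
    a=robot.sense()["tcp_pos"][:2]
    robot.grip(0.0,40); s=st("grip")
    robot.move_straight(P3(a,.12),vel=.2); s=st("lift"); return s["opening"]>.17
def store(y):
    xy=fr(TR,TY,0,y)
    robot.goto(P3(xy,.12),dn(TY)); s=st("over tray")
    if s["opening"]<.17: print("LOST");return False
    robot.move_straight(P3(xy,.055),vel=.15)
    c=robot.move_straight(P3(xy,.034),vel=.03,contact_N=4); st(f"set down {c}")
    robot.grip(.5); robot.move_straight(P3(xy,.15),vel=.2); return True
E
python3 - <<'E'
from h import *
robot.move_straight(P3(fr(RO,RY,-.0185,.02),.18),vel=.2)
mounts()
if pull(2):
    save("wrist","i1")
    print(lift(2)); save("wrist","i2"); mounts()
E
```

```text
mounts [[0.6493, 0.0957, 0.0657], [0.6396, 0.016, 0.0654], [0.6314, -0.0634, 0.066], [0.2161, -0.5989, 0.0427]]
pulled contact False t50.4 tcp [0.5713 0.1037 0.046 ] F [ 1.2  0.2 -0.1] op0.286
grip t50.6 tcp [0.5717 0.1037 0.0462] F [1.4 0.1 1.8] op0.225
lift t51.1 tcp [0.5702 0.1038 0.1192] F [ 0.3 -0.8 -2.9] op0.222
True
mounts [[0.6401, 0.016, 0.0655], [0.6315, -0.0634, 0.0652]]
```

View pics/i2.png

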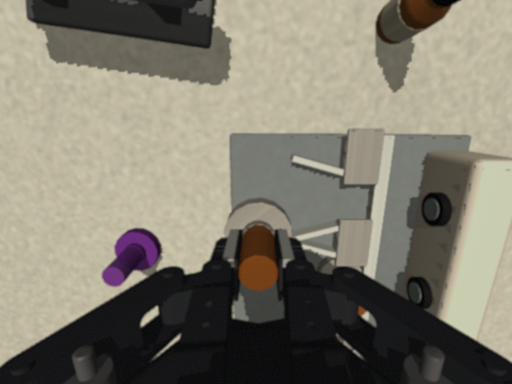

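Run:
```python
from h import *
p=robot.sense()["tcp_pos"]; robot.move_straight(P3(p,.16),vel=.25)
if store(.055):
    save("wrist","j1"); mounts()
    if pull(1) and lift(1):
        p=robot.sense()["tcp_pos"]; robot.move_straight(P3(p,.16),vel=.25)
        if store(0.0):
            save("wrist","j2"); mounts()
```

```text
over tray t53.0 tcp [ 0.4921 -0.2868  0.1196] F [ 0.3  0.5 -0.2] op0.223
set down True t54.2 tcp [ 0.4916 -0.2883  0.0402] F [-0.2  0.7  5. ] op0.219
mounts [[0.6398, 0.016, 0.0662], [0.6313, -0.0634, 0.0661], [0.4892, -0.2862, 0.0606], [0.2121, -0.6003, 0.0447]]
pulled contact False t59.9 tcp [0.5632 0.0241 0.0459] F [ 0.7 -0.2  0.6] op0.291
grip t60.1 tcp [0.5636 0.024  0.0462] F [ 1.5 -0.2  0.7] op0.219
lift t60.6 tcp [0.5623 0.0243 0.1193] F [-0.2 -0.1 -1.5] op0.220
over tray t62.3 tcp [ 0.5081 -0.3392  0.1193] F [-0.4  0.2 -1.9] op0.224
set down True t63.4 tcp [ 0.5076 -0.341   0.0402] F [-1.6  0.1  5.5] op0.219
mounts [[0.6307, -0.0634, 0.0665], [0.5059, -0.3395, 0.0593], [0.4891, -0.286, 0.0598]]
```

View pics/j2.png

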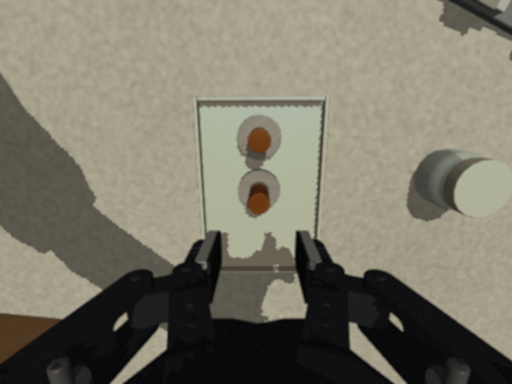

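Two mounts stand upright in the tray at (259,140) and (259,195), well inside the walls; the third slot is free below. Last one.

Run:
```python
from h import *
if pull(0) and lift(0):
    p=robot.sense()["tcp_pos"]; robot.move_straight(P3(p,.16),vel=.25)
    if store(-.055):
        robot.goto(P3((.50,-.42),.3),dn(TY)); save("wrist","k0")
        robot.goto(P3((.45,.2),.35),dn(0)); st()
        save("top","k1",None,1.5); mounts(); save("scene","k2",None,1.5)
        for F in [dict(np.load("pics/k1.npz"))]: pass
```

```text
pulled contact False t69.0 tcp [ 0.5552 -0.0556  0.0459] F [ 0.5 -0.6  0.3] op0.293
grip t69.2 tcp [ 0.5555 -0.0556  0.0462] F [ 1.  -0.4  0.6] op0.223
lift t69.8 tcp [ 0.5542 -0.0552  0.1192] F [-0.8  0.4 -1.8] op0.221
over tray t71.3 tcp [ 0.5242 -0.3915  0.1192] F [ 0.   0.4 -1.7] op0.219
set down True t72.5 tcp [ 0.5236 -0.3935  0.0402] F [-1.3  0.6  4.8] op0.223
 t76.5 tcp [0.4505 0.1991 0.3499] F [ 0.6 -0.4 -0.3] op0.501
mounts [[0.5215, -0.3924, 0.0597], [0.5052, -0.3387, 0.0614], [0.4892, -0.2861, 0.06]]
```

View pics/k1.png

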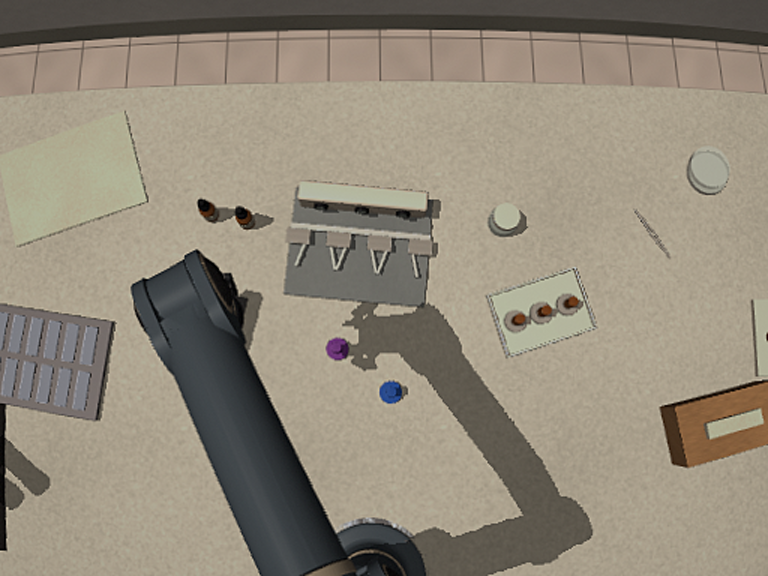

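View pics/k0.png

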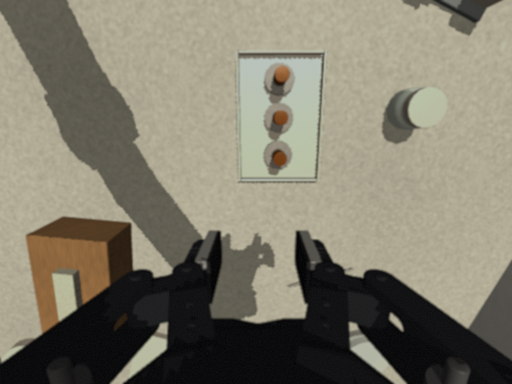

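View pics/k2.png

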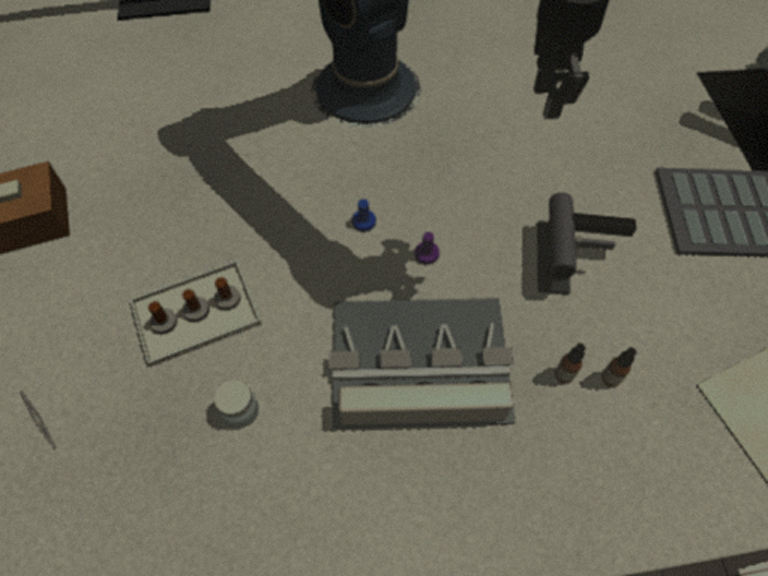

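All three mounts stand in the tray, the bottles and jar are undisturbed, and the robot is clear of everything. Handing in.

Run:
```python
from h import *
robot.sleep(.5); mounts(); robot.close_job()
```

```text
mounts [[0.5213, -0.3919, 0.0597], [0.5046, -0.3381, 0.0604], [0.4892, -0.2862, 0.0592]]
the job is handed in; nothing more can be done
```

The job is done and handed in at about 77 s of the 210 s allowed. Three orange-plug mounts were out, and I left the purple and blue look-alikes alone.

- **Stage:** each mount went into its own lane and was pressed against the stop. Before the photograph all three plugs sat at the same depth (−0.8 to −0.9 mm in my stage frame), with the feet touching the stop in the close-ups.
- **Trigger:** I squeezed the release to its stop, held it for about 2 s and let it go. Depth gave about 0.39 rad squeezed, against a 0.36 rad stop. Two rougher pixel estimates, less their offset at rest, gave only 0.30–0.32 rad. More grip force barely moved it further, so I took it as fully squeezed. It was back at rest afterwards.
- **Tray:** the mounts slid out without catching. They stand upright in the white tray with their tops at about 60 mm, as expected on its 4 mm floor. The arm is clear of everything.
- **Other things:** the bottles and the jar show no sign of having moved in the before and after pictures.
- **Disagreement:** the top camera put the stage about 4 mm nearer the robot than the wrist camera did. I used the wrist camera's value, and contact with the stop bore it out.

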